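Close and clamp a spares drawer for the road

ROBOT

A 6-joint arm with a two-finger parallel gripper is mounted at the origin on the work surface. World frame = base frame: x ahead of the robot, y to its left, z up, the work surface at z = 0. Lengths are in mm, angles in rad, forces in N, time in s.
With the tool pointing down it reaches from about 275 to 1000 mm from the base axis. Payload 8.4 kg.
Tool frame: the origin (TCP) lies on the centre line of the jaws, within the pads' length; the fingertips stand 19 mm ahead of it and the grasp point (between the pads) is the TCP (arm.tips_ahead is the z of the fingertips in the tool frame, in mm); z points along the fingers, x is the direction in which the jaws open and shut, and the axes are right-handed (so a half turn about z gives the same grasp; the last joint's range is limited). The gripper opens to 85 mm and grips with 20 to 120 N. Pads are 22 mm wide; open, the fingers measure 114 mm over their backs; the gripper's body (76 mm by 85 mm) begins 54 mm behind the grasp point. The pads swing forward as they close: fully open they stand 13 mm farther back than shut.
Start: joints at [1.162, 0.353, 1.633, -0, 1.155, -0.002], TCP at [247.294, 573.998, 250.281] pointing down, gripper open.
Joint ranges: [-2.63, 2.63], [-0.92, 2.1], [0.06, 2.66], [-1.3, 4.44], [0, 2.69], [-3.02, 3.02]. Speed limits (rad/s): [2.22, 2.22, 2.79, 3.14, 3.14, 3.14].

INTERFACE

Orientations are given as a rotation vector (axis times angle).
In Python, from station import arm gives the robot as it stands.
- The arm moves only by the tool apply_moves, never from a script. Its argument "rows" is a list of rows, each an object with "linear": the shift along the tool's x, y, z in mm, a list of three; "delta_rot": the turn, a rotation vector about the tool's x, y, z in rad, a list of three; "jaw": the closure, from 0 (fully open) to 1 (shut). A call has 1 to 20 rows; each row shifts and turns the commanded pose from where the row before left it, along the tool's axes as they then stand; what a row does not reach is not made up. A row lasts 1/10 s, in which the tool goes at most 50 mm and 8.59 degrees, less where a joint would pass 70% of its speed; a pose out of reach is approached as far as the arm can. A call is refused whole if a number of a shift passes 50 or a number of a turn 0.15, either way. A call with a gripper value outside its range is refused whole. The fingers move at their own pace and stop on an object; "squeeze" is the grip in N (left out, the last holds). Time passes only in rows, so rows that do not move let the fingers close. It gives the time, the measured TCP pose, the force and the opening at its end, in the units of the state.
- arm.sense(): the state, without advancing time (a new reading comes with each control period).
- arm.snapshot(name): name is "scene" or "top" or "wrist"; returns the picture (384x512x3 uint8, blue, green, red); there is no depth.
- arm.camera_params(name): a dict with "fx", "fy", "cx", "cy" (pixels), "R" (3x3) and "t" (3): a world point X has camera coordinates R X + t. Camera axes: x right, y down, z forward; pixel columns grow to the right and rows downward; lengths in mm; the calibration is good to about 2 mm. A picture is of the moment at which its call begins: read the wrist's pose just before it. camera_params takes no time and is no camera call; for the wrist camera it gives the pose at the moment of the call.
- arm.finish_job(): hands the job in, once; it reports no verdict.
Trained networks look in the newest picture that a camera, given by its name, has taken for a name from the list of things; names that differ only in an ending like _2 or _b are one class to them, and where a whole thing is asked for, a point or a joint stands for the part that bears it (a point fixed in the world has none). Each returns a list of dicts, best first, with "score" (0 to 1); they miss things now and then, are a little off and sometimes report something else, mostly with a low value. They report only what shows in the picture. A call takes as long as a camera call.
- arm.regions_of(target, camera): "region" (384x512 bool, what is visible of it) and "rect" ([left, top, width, height] in pixels, round what is visible of it).
The state is a dict: "clock": time; "joint_positions": joint angles; "qvel": joint speeds; "tau": joint torques, N m; "eef_pos": TCP position; "ee_rot": TCP orientation; "ft_force": force on the tool from outside, world axes, zero at the start; "wrist_torque": the same for the moment, N m; "grip_width": opening from 0.0 (shut) to 1.0 (fully open).
Only numpy, scipy, OpenCV 4.12 (cv2) and the standard library are available. Lean on these libraries where they do the work, as an engineer would, in place of code of your own. Each camera call takes 0.05 s, during which the arm holds its last target.

TASK

Two service-van spares units stand on the bench, and one of them has its kit drawer still pulled out. Push that drawer fully home until it clicks into its detent, and only then clamp it for the road: turn the leaning thumb knob on that unit clockwise and stop as soon as its torque-limiting clutch starts to slip, with less than a twelfth of a turn of slip in all. Leave the other unit and the things lying about as they are, and let go when done.

Things in the scene. Friction and masses are not known exactly. Their poses are not given: they have to be found in the camera images.
- kit_unit: unit with the open drawer: fixed cream steel case 280 deep (x) x 180 wide (y) x 118 mm high; origin at the centre of its underside, z up, front faces its own -x (to the robot). Carrying handle across its top at x = +60, to 147 mm high. A steel bracket at the top front edge, at y = -45 mm, holds the clamp screw, whose line leans 35 deg from vertical, top towards -x, in the plane y = -45 mm
- kit_pull (a point): centre of the flat front face of the drawer's pull, a green ledge with a face 80 mm wide (y) and 22 mm high looking to -x; in the unit's frame at y = +30, z = 56 mm, x = -172 mm minus the opening. It stands 26 mm out from the drawer's front panel (172 mm wide, top 107 mm high). Axes are the unit's. Above and beside it the clamp stands out over the panel
- kit_drawer (a joint): how far the drawer stands open, m: 0 = home against its stop; 0.05 to 0.10 at the start. It closes along the unit's +x; drag about 1.5 N. A sprung detent ball resists from about 12 mm open to its crest at 4 mm open (6 to 8 N in all to pass), then snaps the drawer home and holds it
- kit_knob (a point): grasp point of the knob, on the screw's line; unit's frame (-186, -45, 159) mm. Black fluted knob, 32 mm across, 24 long, top 11 mm above this point, its lower face 13 below; then a 14 mm neck and a steel flange 40 mm across, top 26 mm below the point, with one ear to radius 30. Grasp at any angle. z: out along the screw's line; x: along the white line on the knob. It does not rise or sink
- kit_screw (a joint): turn of the screw and its flange, rad, growing clockwise seen from above the knob: 1.6 = tight (hard stop), 0.2 to 1.0 at the start. Drag about 0.06 N m. An ear on the flange shows it: at 0 it points back over the case (unit's +x), when tight to the unit's right (-y); the knob's white line is in line with it until the clutch slips. The screw drives a nose onto a strike on the drawer's top edge
- kit_clutch (a joint): turn of the knob against the screw's flange, rad: 0 at the start (white line and ear in line), growing clockwise when the clutch slips. Until the screw is tight, knob and flange turn together; then the flange stops and the clutch slips at about 0.4 N m. It stays where it is left
- other_drawer (a joint): opening of the drawer of the other unit (same build), m: 0, home
- other_screw (a joint): turn of the other unit's clamp screw, rad: 1.57 to 1.59, tight
- other_clutch (a joint): slip of the other unit's clutch, rad: 0
- other_unit: the other unit, of the same build and size, with its drawer shut and clamped; it stands to the left or right of the open one; origin at the centre of its underside
- carton: bystander: loose small cardboard carton 75 x 55 x 50 mm, origin at the centre of its underside
- parts_bin: bystander: loose open green parts bin 140 x 100 x 70 mm with spares in it, origin at the centre of its underside
- screwdriver: bystander: loose screwdriver 160 mm long lying on the bench along its x, up to about 30 mm high

How it is judged (in metres and radians):
On the way, in this order (a step that is already met when the one before it is completed fails the run):
1. the open drawer is home in its detent (value of joint kit_drawer below 0.0025 m), for 0.2 s.
2. the clamp is tight and its clutch has just slipped (value of joint kit_screw above 1.5 rad and value of joint kit_clutch above 0.05 rad), for 0.1 s.
At the end, for the whole second after the job is handed in: The drawer is home in its detent (open less than 2.5 mm), the clamp screw is tight (at 1.5 rad or more of 1.6), and the clutch has slipped between 0.05 and 0.53 rad; the other unit is still shut and clamped (all of step 2 and value of joint kit_drawer below 0.0025 m and value of joint kit_clutch below 0.53 rad and value of joint other_drawer below 0.005 m and value of joint other_screw above 1.5 rad); the robot touches nothing.
It fails at once if the clutch is made to slip by more than 0.53 rad (about 30 degrees) (value of joint kit_clutch above 0.53 rad).
It fails at once if the clamp screw is run down (past 1.3 rad) while the drawer is still open by more than 6 mm (value of joint kit_screw above 1.3 rad and value of joint kit_drawer above 0.006 m).
It fails at once if the other unit's drawer or clamp is moved (value of joint other_drawer above 0.006 m or value of joint other_screw below 1.45 rad or value of joint other_clutch above 0.12 rad or value of joint other_clutch below -0.12 rad).
It fails at once if the carton, the parts bin or the screwdriver is moved by more than 30 mm (distance of any of carton, parts_bin, screwdriver from where it was at the start of the episode above 0.03 m).
It also fails if it takes over 45 s, if anything falls off the work surface, if the arm or the gripper's body presses on something with over 40 N, if the wrist force passes 120 N, or if a joint passes its speed limit or range.

## Working session

There is one attempt and no reset: what is moved stays moved. The work goes in short steps, Python scripts to look and compute and a tool call to move; the robot and the scene stay as the last step left them, time stands still between calls to the robot, and variables do not carry over. Pictures are saved under pics/ and viewed, and the job is handed in when it is done.

Besides the shell and the picture viewer there is one more tool, called after ">>>" as name([rows], argument=value, ...), one row to a line, values as JSON. apply_moves: Moves the arm, as the interface text tells. Its arguments: {"type":"object","properties":{"rows":{"type":"array"},"squeeze":{"type":"number"}},"required":["rows"]}

```bash
ls; mkdir -p pics
cat > h.py <<'E'
from station import arm
import numpy as np, cv2
def shot(n,f,crop=None,scale=1):
    im=arm.snapshot(n); 
    cv2.imwrite('pics/'+f+'_full.png',im)
    return im
E
python3 - <<'E'
from h import *
s=arm.sense(); print(s)
for n in ['scene','top']:
    im=shot(n,n+'0'); p=arm.camera_params(n); print(n,p)
    for t in ['kit_unit','kit_knob','kit_pull','kit_screw','kit_drawer']:
        print(t,[(round(d['score'],2),d['rect']) for d in arm.regions_of(t,n)])
E
```

```text
pics
{'clock': 0.0, 'joint_positions': array([ 1.16159261e+00,  3.53662006e-01,  1.63415377e+00, -3.30110542e-07,
        1.15521137e+00, -2.39055344e-03]), 'qvel': array([-4.41302991e-04, -3.52697013e-04,  6.98349738e-04,  1.83727672e-05,
        1.70366837e-03, -6.00847955e-04]), 'tau': array([-6.17397154e-05, -6.05242538e+01, -3.42076313e+01,  7.11045891e-05,
        9.26282723e-03,  9.54760111e-07]), 'eef_pos': array([247.11235608, 573.56684705, 249.54461467]), 'ee_rot': array([ 2.62373375e+00,  1.72646595e+00, -1.88455302e-03]), 'ft_force': array([ 0.44870214, -0.00917577, -0.02123797]), 'wrist_torque': array([ 0.0031684 , -0.02073027, -0.05618285]), 'grip_width': 1.0016054181498408}
scene {'fx': 480.0923777094948, 'fy': 480.0923777094948, 'cx': 254.99925852010838, 'cy': 187.77980796611695, 'R': array([[ 0.88248227,  0.47023485,  0.0102089 ],
       [ 0.3989571 , -0.73686779, -0.54576469],
       [-0.24911496,  0.48570058, -0.83787629]]), 't': array([-529.75275043, -183.01033323, 1624.40333115])}
kit_unit [(0.74, [240.6, 108.7, 122.4, 112.8]), (0.63, [245.1, 114.7, 15.7, 21.1])]
[... 179 characters left out ...]
_drawer [(0.62, [240.4, 109.7, 46.1, 55.2]), (0.49, [137.0, 302.3, 69.0, 68.2])]
top {'fx': 350.7037773015169, 'fy': 350.7037773015169, 'cx': 251.45861707324613, 'cy': 191.28769614065334, 'R': array([[-0.0198726 , -0.9996486 , -0.01754312],
       [-0.99562638,  0.02138862, -0.09094308],
       [ 0.09128635,  0.01565912, -0.99570156]]), 't': array([ 14.8654265 , 603.84496887, 979.00185259])}
kit_unit [(0.76, [143.0, 98.9, 94.5, 140.3]), (0.74, [278.4, 82.3, 103.3, 124.6])]
kit_knob [(0.73, [176.2, 221.4, 16.1, 17.0])]
kit_pull [(0.63, [140.7, 202.9, 71.8, 38.4]), (0.52, [392.4, 164.3, 50.0, 49.4])]
kit_screw [(0.31, [373.7, 222.2, 28.8, 53.6])]
kit_drawer [(0.83, [144.7, 201.8, 63.7, 36.4])]
```

Run:
```python
import cv2
a=cv2.imread('pics/scene0_full.png');b=cv2.imread('pics/top0_full.png')
cv2.imwrite('pics/s1.png',cv2.resize(a[60:260,180:430],None,fx=3,fy=3,interpolation=cv2.INTER_CUBIC))
cv2.imwrite('pics/t1.png',cv2.resize(b[80:300,120:400],None,fx=2.7,fy=2.7,interpolation=cv2.INTER_CUBIC))
```

```text
(no output)
```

View pics/top0_full.png

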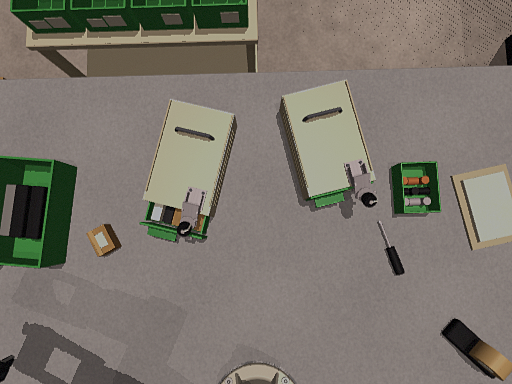

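View pics/scene0_full.png

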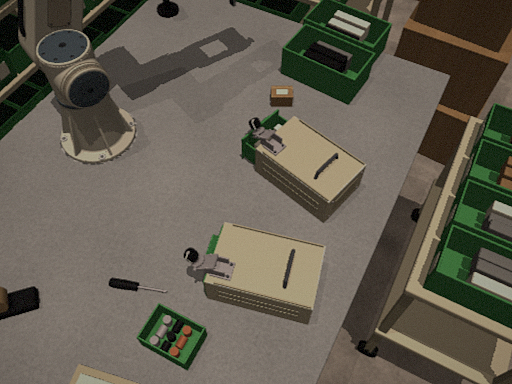

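```bash
ls pics
```

```text
s1.png
scene0_full.png
t1.png
top0_full.png
```

View pics/t1.png

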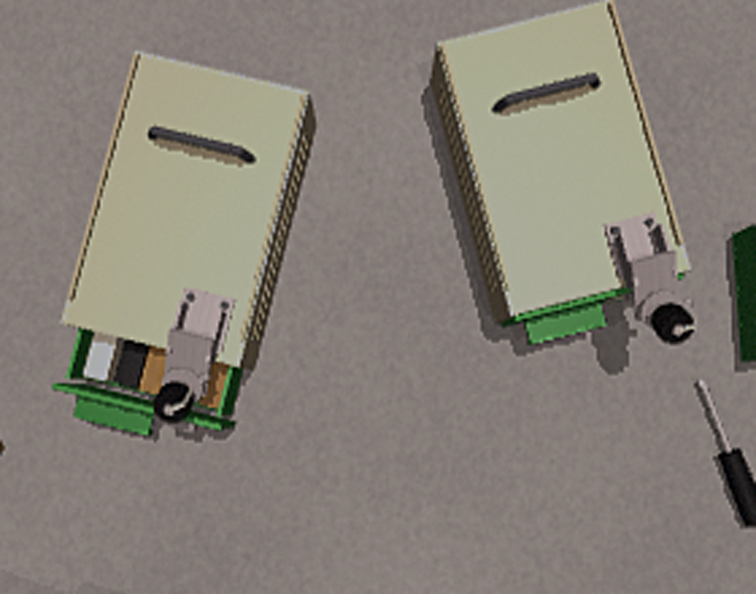

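View pics/s1.png

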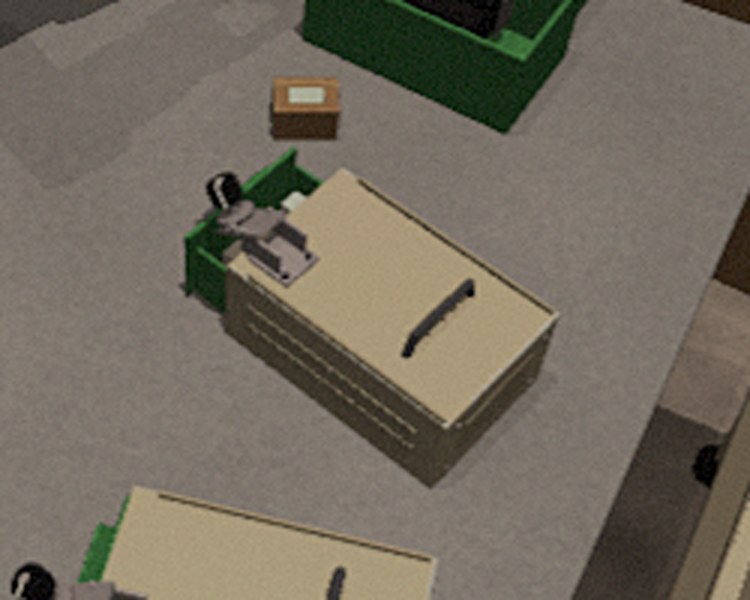

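```bash
cat >> h.py <<'E'
def proj(p,X):
    X=np.atleast_2d(X); c=X@np.array(p['R']).T+np.array(p['t'])
    return np.c_[p['fx']*c[:,0]/c[:,2]+p['cx'],p['fy']*c[:,1]/c[:,2]+p['cy']]
def U2W(q,X):
    c,s=np.cos(q[2]),np.sin(q[2]); X=np.atleast_2d(X).astype(float)
    return np.c_[q[0]+c*X[:,0]-s*X[:,1], q[1]+s*X[:,0]+c*X[:,1], X[:,2]]
E
python3 - <<'E'
from h import *
from scipy.optimize import least_squares
P={n:arm.camera_params(n) for n in('top','scene')}
def t(a,b):return [120+a/2.7,80+b/2.7]
def s(a,b):return [180+a/3,60+b/3]
obs=[('top',(140,90,118),t(137,53)),('top',(140,-90,118),t(312,95)),('top',(-140,90,118),t(65,320)),
('top',(-186,-45,159),t(176,402)),
('scene',(140,90,118),s(556,315)),('scene',(140,-90,118),s(446,424)),('scene',(-140,90,118),s(345,170)),('scene',(-140,-90,118),s(228,262)),('scene',(140,-90,0),s(432,487)),('scene',(-186,-45,159),s(225,190))]
def f(q): return np.concatenate([proj(P[n],U2W(q,X))[0]-o for n,X,o in obs])
r=least_squares(f,[600,180,-.2],loss='soft_l1');q=r.x
print(q,f(q).reshape(-1,2).round(1)); np.save('q.npy',q)
for op in (.05,.06,.07,.08,.09,.1):
    X=[(-146-op*1000,86,107),(-146-op*1000,-86,107),(-172-op*1000,70,67),(-172-op*1000,-10,67)]
    print(op,[( (a-120)*2.7,(b-80)*2.7) for a,b in proj(P['top'],U2W(q,X)).round(1)])
print(U2W(q,[(-186,-45,159),(-172,30,56)]))
E
```

```text
[ 6.94865371e+02  1.65246440e+02 -2.59929426e-01] [[-1.2 -2. ]
 [-1.2 -2.4]
 [-2.1  0.1]
 [-1.3 -0.6]
 [ 0.1  0.3]
 [-1.   1.9]
 [-1.7 -0.7]
 [-1.5  1.4]
 [-1.7  1.3]
 [-1.3  0.2]]
0.05 [(np.float64(51.839999999999975), np.float64(377.46000000000004)), (np.float64(221.94), np.float64(419.85)), (np.float64(73.43999999999997), np.float64(406.62)), (np.float64(149.31000000000003), np.float64(425.52000000000004))]
0.06 [(np.float64(49.13999999999997), np.float64(387.45000000000005)), (np.float64(219.23999999999998), np.float64(429.84)), (np.float64(70.73999999999998), np.float64(416.07)), (np.float64(146.61000000000004), np.float64(435.24))]
0.07 [(np.float64(46.43999999999997), np.float64(397.44)), (np.float64(216.81000000000006), np.float64(439.83000000000004)), (np.float64(68.31000000000003), np.float64(425.79)), (np.float64(144.18000000000004), np.float64(444.96000000000004))]
0.08 [(np.float64(43.739999999999974), np.float64(407.43000000000006)), (np.float64(214.11000000000004), np.float64(450.09)), (np.float64(65.61000000000004), np.float64(435.51000000000005)), (np.float64(141.75), np.float64(454.68000000000006))]
0.09 [(np.float64(41.03999999999997), np.float64(417.42)), (np.float64(211.68000000000004), np.float64(460.35)), (np.float64(63.18000000000002), np.float64(445.23)), (np.float64(139.05), np.float64(464.40000000000003))]
0.1 [(np.float64(38.339999999999975), np.float64(427.68000000000006)), (np.float64(208.98000000000002), np.float64(470.34)), (np.float64(60.48000000000002), np.float64(454.95000000000005)), (np.float64(136.62), np.float64(474.12))]
[[503.54790473 169.56237202 159.        ]
 [536.35354456 238.44480807  56.        ]]
```

```bash
cat >> h.py <<'E'
from scipy.spatial.transform import Rotation as Ro
A=np.radians(35)
def Rt(q,spin=0.):
    s,c=np.sin(A),np.cos(A)
    M=np.array([[0,1,0],[c,0,s],[s,0,-c]]).T
    return Ro.from_euler('z',q[2]).as_matrix()@M@Ro.from_euler('z',spin).as_matrix()
def rows(p1,R1,n=None,lin=45,rot=.14,s=None):
    """rows from the sensed pose to target"""
    s=s or arm.sense(); p=np.array(s['eef_pos']);R=Ro.from_rotvec(s['ee_rot']); R1=Ro.from_matrix(R1)
    w=(R.inv()*R1).as_rotvec(); d=p1-p
    n=n or int(max(np.ceil(np.linalg.norm(d)/lin),np.ceil(np.linalg.norm(w)/rot),1))
    out=[]
    for i in range(n):
        Ri=R*Ro.from_rotvec(w*i/n)
        out.append(((Ri.inv().apply(d/n)).round(1).tolist(),(w/n).round(4).tolist()))
    print(n,'rows'); [print(o) for o in out]
E
python3 - <<'E'
from h import *
print([d for d in dir(arm) if d[0]!='_'])
s=arm.sense();p=arm.camera_params('wrist')
R=Ro.from_rotvec(s['ee_rot']).as_matrix()
Rc=np.array(p['R']); C=-Rc.T@np.array(p['t'])
print('cam in tool',R.T@(C-s['eef_pos']),'\n',R.T@Rc.T)
q=np.load('q.npy'); rows(U2W(q,(-261,-45,265))[0],Rt(q))
E
```

```text
['Unreachable', 'camera_params', 'finish_job', 'regions_of', 'sense', 'snapshot', 'tips_ahead']
cam in tool [ 9.73066169e-02 -8.19171852e+01 -1.23399863e+02] 
 [[ 9.99999661e-01 -6.95474102e-04  4.41072358e-04]
 [ 5.21060659e-04  9.49056796e-01  3.15104627e-01]
 [-6.37749827e-04 -3.15104290e-01  9.49056837e-01]]
10 rows
([-28.1, 32.1, -1.5], [-0.061, 0.0045, -0.0142])
([-28.6, 31.7, 0.4], [-0.061, 0.0045, -0.0142])
([-29.0, 31.3, 2.1], [-0.061, 0.0045, -0.0142])
([-29.5, 30.7, 3.9], [-0.061, 0.0045, -0.0142])
([-29.9, 29.9, 5.6], [-0.061, 0.0045, -0.0142])
([-30.4, 29.1, 7.3], [-0.061, 0.0045, -0.0142])
([-30.8, 28.2, 8.9], [-0.061, 0.0045, -0.0142])
([-31.2, 27.2, 10.4], [-0.061, 0.0045, -0.0142])
([-31.7, 26.0, 11.9], [-0.061, 0.0045, -0.0142])
([-32.1, 24.8, 13.3], [-0.061, 0.0045, -0.0142])
```

>>> apply_moves([
  {"linear": [-28.1, 32.1, -1.5], "delta_rot": [-0.061, 0.0045, -0.0142], "jaw": 0},
  {"linear": [-28.6, 31.7, 0.4], "delta_rot": [-0.061, 0.0045, -0.0142], "jaw": 0},
  {"linear": [-29, 31.3, 2.1], "delta_rot": [-0.061, 0.0045, -0.0142], "jaw": 0},
  {"linear": [-29.5, 30.7, 3.9], "delta_rot": [-0.061, 0.0045, -0.0142], "jaw": 0},
  {"linear": [-29.9, 29.9, 5.6], "delta_rot": [-0.061, 0.0045, -0.0142], "jaw": 0},
  {"linear": [-30.4, 29.1, 7.3], "delta_rot": [-0.061, 0.0045, -0.0142], "jaw": 0},
  {"linear": [-30.8, 28.2, 8.9], "delta_rot": [-0.061, 0.0045, -0.0142], "jaw": 0},
  {"linear": [-31.2, 27.2, 10.4], "delta_rot": [-0.061, 0.0045, -0.0142], "jaw": 0},
  {"linear": [-31.7, 26, 11.9], "delta_rot": [-0.061, 0.0045, -0.0142], "jaw": 0},
  {"linear": [-32.1, 24.8, 13.3], "delta_rot": [-0.061, 0.0045, -0.0142], "jaw": 0},
  {"linear": [0, 0, 0], "delta_rot": [0, 0, 0], "jaw": 0},
  {"linear": [0, 0, 0], "delta_rot": [0, 0, 0], "jaw": 0},
])

```text
clock: 1.8
eef_pos: [430.9, 188.3, 265.3]
ee_rot: [2.073, 1.59, 0.503]
ft_force: [0.6, 0.8, -0.3]
grip_width: 0.997
```

Run:
```python
from h import *
q=np.load('q.npy')
s=arm.sense();p=arm.camera_params('wrist');im=shot('wrist','w1')
print(s['joint_positions'].round(3),s['eef_pos'],s['ft_force'],s['clock'])
np.save('w1_R.npy',p['R']);np.save('w1_t.npy',p['t'])
print('target',U2W(q,(-261,-45,265))[0],np.degrees(np.linalg.norm((Ro.from_rotvec(s['ee_rot']).inv()*Ro.from_matrix(Rt(q))).as_rotvec())))
print({k:p[k] for k in('fx','cx','cy')})
pts=[(-186,-45,159),(-140,90,118),(-140,-90,118)]
print(proj(p,U2W(q,pts)))
cv2.imwrite('pics/w1.png',cv2.resize(im,None,fx=1.5,fy=1.5))
```

```text
[ 0.749 -0.047  2.228 -0.774  0.768 -0.04 ] [430.89840705 188.25868383 265.28479422] [ 0.59284178  0.81448363 -0.25521702] 1.8
target [431.0672958  188.83829819 265.        ] 0.1294601378407423
{'fx': 271.98833888062444, 'cx': 255.7298778129048, 'cy': 188.4781050220681}
[[256.16260416 186.57983121]
 [367.99290808 182.07679041]
 [218.83530301 182.51994701]]
```

View pics/w1.png

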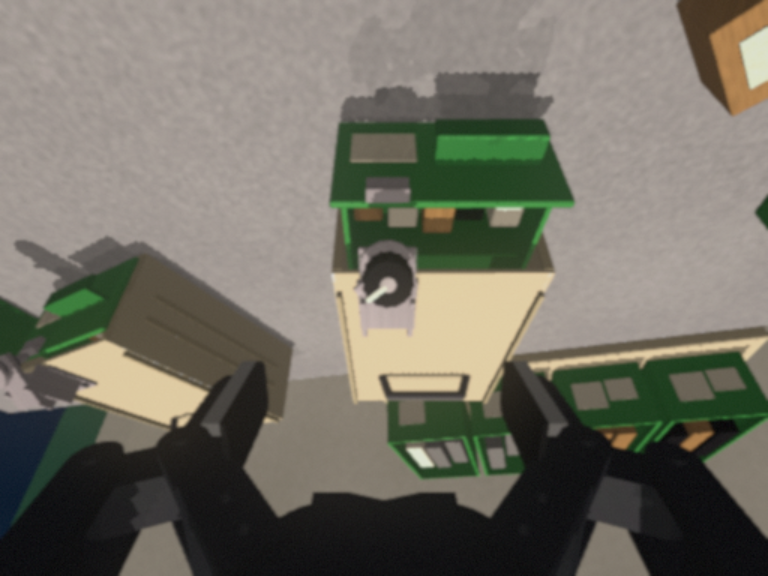

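Run:
```python
import cv2
im=cv2.imread('pics/w1_full.png')
cv2.imwrite('pics/w1a.png',cv2.resize(im[150:235,215:300],None,fx=7,fy=7,interpolation=cv2.INTER_CUBIC))
cv2.imwrite('pics/w1b.png',cv2.resize(im[75:275,200:400],None,fx=3,fy=3,interpolation=cv2.INTER_CUBIC))
```

```text
(no output)
```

View pics/w1a.png

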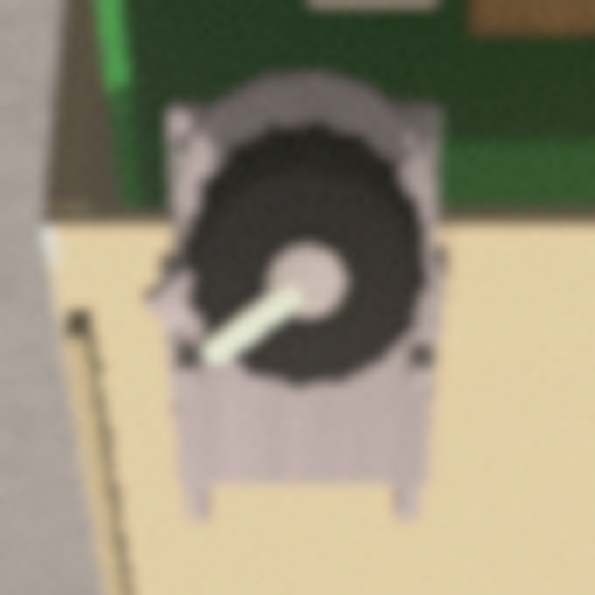

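View pics/w1b.png

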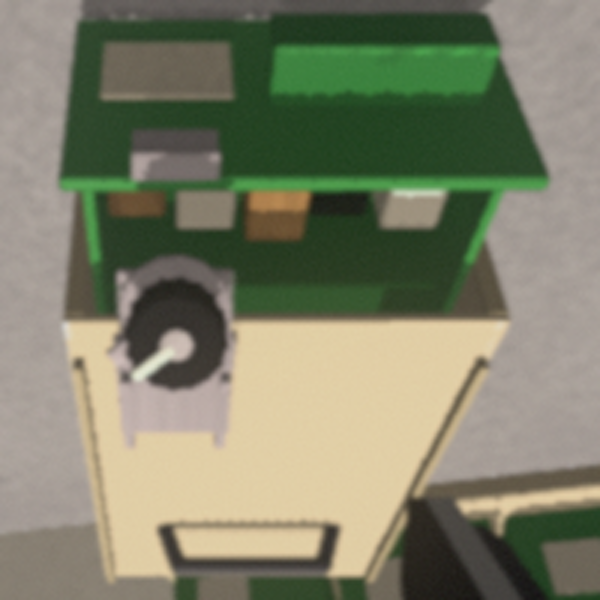

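```bash
cat > fit.py <<'E'
from h import *
from scipy.optimize import least_squares
P={n:arm.camera_params(n) for n in('top','scene')}
P['w1']=dict(arm.camera_params('wrist'),R=np.load('w1_R.npy'),t=np.load('w1_t.npy'))
def t(a,b):return [120+a/2.7,80+b/2.7]
def s(a,b):return [180+a/3,60+b/3]
def w(a,b):return [200+a/3,75+b/3]
s35,c35=np.sin(A),np.cos(A)
K=(-186-11*s35,-45,159+11*c35)
obs=[('top',(140,90,118),t(137,53)),('top',(140,-90,118),t(312,95)),('top',(-140,90,118),t(65,320)),
('top',K,t(172,402)),
('scene',(140,90,118),s(556,315)),('scene',(140,-90,118),s(446,424)),('scene',(-140,90,118),s(345,170)),('scene',(-140,-90,118),s(228,262)),('scene',(140,-90,0),s(432,487)),
('w1',(-140,-90,118),w(66,320)),('w1',(-140,90,118),w(508,318)),('w1',K,[215+308/7,150+278/7]),
('w1',('o',-146,86,107),w(61,185)),('w1',('o',-146,-86,107),w(548,185)),('w1',('o',-172,70,67),w(499,46)),('w1',('o',-172,-10,67),w(272,46))]
obs[12],obs[13]=('w1',('o',-146,-86,107),w(61,185)),('w1',('o',-146,86,107),w(548,185))
def f(q,sep=False,only=None):
    r=[]
    for n,X,o in obs:
        if X[0]=='o': X=(X[1]-q[3],X[2],X[3])
        W=3 if n=='w1' else 1
        e=proj(P[n],U2W(q,X))[0]-o
        r.append(e if sep else W*e)
    return np.array(r) if sep else np.concatenate(r)
r=least_squares(f,[690,165,-.26,60],loss='soft_l1');q=r.x
print(q.round(4)); e=f(q,True)
for o,a in zip(obs,e): print(o[0],o[1],a.round(1))
np.save('q.npy',q)
n=U2W(q,(-186,-45,159))[0]; print('knob',n)
# line angle
best=min((np.hypot(*(proj(P['w1'],U2W(q,(np.array(K)+16*(np.cos(a)*np.array([c35,0,s35])+np.sin(a)*np.array([0,-1,0]))))[0])-proj(P['w1'],U2W(q,K))[0]) if 0 else
 abs(np.cross((d:=(proj(P['w1'],U2W(q,np.array(K)+14*(np.cos(a)*np.array([c35,0,s35])+np.sin(a)*np.array([0,-1,0]))))-proj(P['w1'],U2W(q,K)))[0]),[-95,77])),a) for a in np.arange(0,1.7,.01))
print('screw',best)
E
python3 fit.py
```

```text
File "fit.py", line 30
    best=min((np.hypot(*(proj(P['w1'],U2W(q,(np.array(K)+16*(np.cos(a)*np.array([c35,0,s35])+np.sin(a)*np.array([0,-1,0]))))[0])-proj(P['w1'],U2W(q,K))[0]) if 0 else
            ^
SyntaxError: '(' was never closed
```

```bash
python3 - <<'E'
L=open('fit.py').read().split("best=min")[0]
L+='''
k0=proj(P['w1'],U2W(q,K))[0]
for a in np.arange(0.6,1.2,.1):
    d=proj(P['w1'],U2W(q,np.array(K)+14*(np.cos(a)*np.array([c35,0,s35])+np.sin(a)*np.array([0,-1,0]))))[0]-k0
    print(round(a,2),np.degrees(np.arctan2(-d[0],d[1])).round(1))
print('meas',np.degrees(np.arctan2(95,77)))
'''
open('fit.py','w').write(L)
E
python3 fit.py
```

```text
[ 6.943756e+02  1.672769e+02 -2.597000e-01  5.692540e+01]
top (140, 90, 118) [-2.  -1.8]
top (140, -90, 118) [-1.9 -2.2]
top (-140, 90, 118) [-2.8  0.3]
top (np.float64(-192.3093407998615), -45, np.float64(168.0106724871789)) [-2.   2.2]
scene (140, 90, 118) [ 0.2 -0.2]
scene (140, -90, 118) [-0.9  1.3]
scene (-140, 90, 118) [-1.6 -1.1]
scene (-140, -90, 118) [-1.3  0.9]
scene (140, -90, 0) [-1.6  0.7]
w1 (-140, -90, 118) [-1.8  0.4]
w1 (-140, 90, 118) [0.4 0.6]
w1 (np.float64(-192.3093407998615), -45, np.float64(168.0106724871789)) [-0.9 -0.2]
w1 ('o', -146, -86, 107) [-1.9 -0.1]
w1 ('o', -146, 86, 107) [ 0.8 -0.7]
w1 ('o', -172, 70, 67) [0.4 1.1]
w1 ('o', -172, -10, 67) [0.1 1.3]
knob [503.05717864 171.54878285 159.        ]
0.6 35.7
0.7 41.5
0.8 47.3
0.9 52.9
1.0 58.5
1.1 64.1
meas 50.974323286480626
```

Run:
```python
from h import *
q=np.load('q.npy'); print(arm.tips_ahead); rows(U2W(q,(-289,42,65))[0],Rt(q))
```

```text
19.0
5 rows
([17.6, -27.8, 29.5], [0.0, -0.0001, -0.0004])
([17.6, -27.8, 29.5], [0.0, -0.0001, -0.0004])
([17.6, -27.8, 29.5], [0.0, -0.0001, -0.0004])
([17.7, -27.8, 29.5], [0.0, -0.0001, -0.0004])
([17.7, -27.7, 29.5], [0.0, -0.0001, -0.0004])
```

>>> apply_moves([
  {"linear": [17.6, -27.8, 29.5], "delta_rot": [0, 0, 0], "jaw": 1},
  {"linear": [17.6, -27.8, 29.5], "delta_rot": [0, 0, 0], "jaw": 1},
  {"linear": [17.6, -27.8, 29.5], "delta_rot": [0, 0, 0], "jaw": 1},
  {"linear": [17.6, -27.8, 29.5], "delta_rot": [0, 0, 0], "jaw": 1},
  {"linear": [17.6, -27.8, 29.5], "delta_rot": [0, 0, 0], "jaw": 1},
  {"linear": [0, 0, 0], "delta_rot": [0, 0, 0], "jaw": 1},
  {"linear": [0, 0, 0], "delta_rot": [0, 0, 0], "jaw": 1},
  {"linear": [0, 0, 0], "delta_rot": [0, 0, 0], "jaw": 1},
], squeeze=40)

```text
clock: 2.65
eef_pos: [426.1, 282.1, 66.6]
ee_rot: [2.069, 1.593, 0.506]
ft_force: [0.5, 0.2, 0.3]
grip_width: -0.003
```

Run:
```python
from h import *
q=np.load('q.npy')
s=arm.sense();p=arm.camera_params('wrist');im=shot('wrist','w2')
print(s['joint_positions'].round(3),s['grip_width'],s['eef_pos'],U2W(q,(-289,42,65)),s['ft_force'],s['clock'])
cv2.imwrite('pics/w2.png',cv2.resize(im,None,fx=1.5,fy=1.5))
```

```text
[ 0.926  0.46   2.239 -1.292  0.587  0.778] -0.002843925354084601 [426.14686938 282.14308921  66.59483337] [[425.85178306 282.08080036  65.        ]] [0.46529478 0.22259491 0.25017534] 2.65
```

View pics/w2.png

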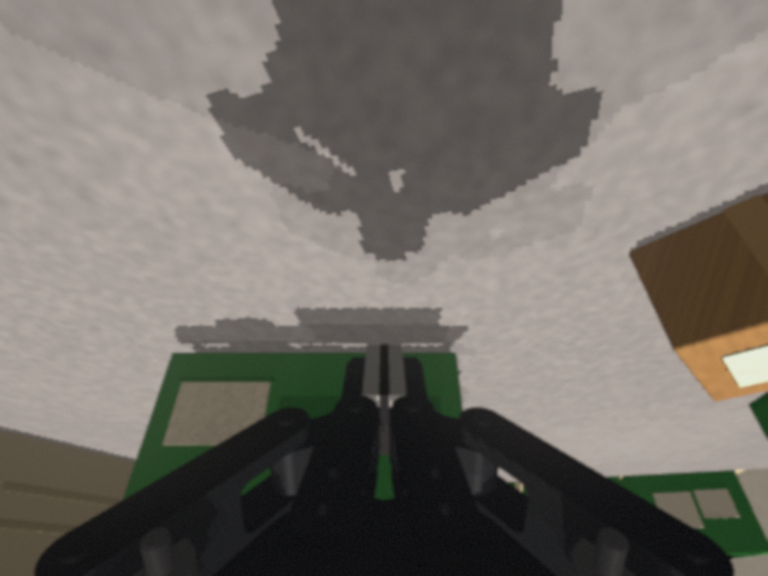

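>>> apply_moves([
  {"linear": [0, 0, 0], "delta_rot": [0, 0.08, -0.115], "jaw": 1},
  {"linear": [0, 0, 0], "delta_rot": [0, 0.08, -0.115], "jaw": 1},
  {"linear": [0, 0, 0], "delta_rot": [0, 0, 0], "jaw": 1},
])

```text
clock: 3.0
eef_pos: [426.6, 296.3, 96.1]
ee_rot: [1.88, 1.9, 0.542]
ft_force: [-0.5, -0.6, -0.1]
grip_width: -0.002
```

Run:
```python
from h import *
q=np.load('q.npy')
s=arm.sense();R=Ro.from_rotvec(s['ee_rot']);
print(s['joint_positions'].round(3),s['eef_pos'],s['ft_force'],s['clock'])
z=R.as_matrix()[:,2];print('tool z yaw',np.arctan2(z[1],z[0]),z)
rows(U2W(q,(-262,45,65))[0],R.as_matrix())
c,sn=np.cos(q[2]),np.sin(q[2]); print('10mm fwd',R.inv().apply([10*c,10*sn,0]))
```

```text
[ 0.871  0.356  2.269 -1.295  0.455  0.469] [426.62609348 296.31811871  96.05728908] [-0.49368987 -0.55182733 -0.09552819] 3.0
tool z yaw -0.023134867359847305 [ 0.54267427 -0.01255694 -0.83984937]
1 rows
([-17.8, 4.8, 40.5], [-0.0, 0.0, -0.0])
10mm fwd [-2.61605668  8.08142136  5.27701395]
```

```bash
cat > kin.py <<'E'
from h import *
from scipy.optimize import least_squares
D=[([1.162,.3537,1.6342,0,1.1552,-.0024],[247.11,573.57,249.54],[2.62373,1.72647,-.00188]),
([0.749,-0.047,2.228,-0.774,0.768,-0.04],[430.9,188.26,265.28],[2.073,1.59,.503]),
([0.926,0.46,2.239,-1.292,0.587,0.778],[426.15,282.14,66.59],[2.069,1.593,.506]),
([0.871,0.356,2.269,-1.295,0.455,0.469],[426.6,296.3,96.06],[1.88,1.9,.542])]
def fk(j,k):
    r0,z0,L1,L2,of,d,y0=k
    e=lambda a,x:Ro.from_euler(a,x)
    Ra=e('z',j[0]);Rb=Ra*e('y',j[1]);Rc=Rb*e('y',j[2]);Rd=Rc*e('z',j[3]*SG[0])*e('y',j[4])*e('z',j[5]*SG[1])
    p=Ra.apply([r0,y0,z0])+Rb.apply([0,0,L1])+Rc.apply([of,0,L2])+Rd.apply([0,0,d])
    return p,Rd
if __name__=='__main__':
    best=None
    for SG in ((1,1),(1,-1),(-1,1),(-1,-1)):
        f=lambda k:np.concatenate([fk(j,k)[0]-p for j,p,_ in D])
        r=least_squares(f,[0,400,400,400,0,320,0]); print(SG,r.cost,r.x.round(1))
        print([ (fk(j,r.x)[1].inv()*Ro.from_rotvec(w)).as_rotvec().round(3) for j,p,w in D])
        if best is None or r.cost<best[0]: best=(r.cost,SG,r.x)
    np.save('kin.npy',np.r_[best[1],best[2]])
k_=None
try: k_=np.load('kin.npy'); SG=tuple(k_[:2]); k_=k_[2:]
except Exception: pass
lo=np.array([-2.63,-.92,.06,-1.3,0,-3.02]);hi=np.array([2.63,2.1,2.66,4.44,2.69,3.02])
def ik(p,R,j0=None):
    j0=arm.sense()['joint_positions'] if j0 is None else j0
    Off=OFF
    def f(j):
        P,Q=fk(j,k_); return np.r_[(P-p)/10,((Q*Off).inv()*Ro.from_matrix(R)).as_rotvec()*20]
    r=least_squares(f,np.clip(j0,lo+.01,hi-.01),bounds=(lo,hi)); return r.x,r.cost
OFF=Ro.identity()
E
python3 kin.py
```

```text
(1, 1) 0.12238496679746884 [2.000e-01 2.945e+02 5.675e+02 4.943e+02 5.840e+01 3.235e+02 1.300e+00]
[array([ 0.   ,  0.   , -3.141]), array([ 1.000e-03,  1.000e-03, -3.141e+00]), array([1.000e-03, 1.000e-03, 3.141e+00]), array([ 0.000e+00,  1.000e-03, -3.142e+00])]
(1, -1) 0.12238496679734528 [2.000e-01 2.945e+02 5.675e+02 4.943e+02 5.840e+01 3.235e+02 1.300e+00]
[array([-0.   , -0.   ,  3.137]), array([-1.000e-03, -1.000e-03,  3.062e+00]), array([-0.000e+00, -1.000e-03, -1.586e+00]), array([-0.000e+00,  1.000e-03, -2.204e+00])]
(-1, 1) 3708.81315097051 [ 288.3 -166.6  239.   242.7  -78.5 -259.5  -21.7]
[array([ 0.   ,  0.   , -3.141]), array([ 0.046, -1.172,  1.727]), array([-0.801, -0.814,  0.59 ]), array([-0.401, -0.79 ,  0.57 ])]
(-1, -1) 3708.8131509705195 [ 288.3 -166.6  239.   242.7  -78.5 -259.5  -21.7]
[array([-0.   , -0.   ,  3.137]), array([-1.000e-03, -1.159e+00,  1.657e+00]), array([ 1.000e-03, -1.361e+00,  1.938e+00]), array([-1.00e-03, -9.62e-01,  1.44e+00])]
```

```bash
python3 - <<'E'
s=open('kin.py').read()
s=s.replace("OFF=Ro.identity()","OFF=Ro.from_euler('z',np.pi)").replace("best[1],best[2]","(1,1),best[2]")
open('kin.py','w').write(s)
E
python3 kin.py >/dev/null
cat >> h.py <<'E'
def Rg(yaw,tilt,spin=0.):
    s,c=np.sin(tilt),np.cos(tilt)
    M=np.array([[0,1,0],[c,0,s],[s,0,-c]]).T
    return Ro.from_euler('z',yaw).as_matrix()@M@Ro.from_euler('z',spin).as_matrix()
E
python3 - <<'E'
from kin import *
q=np.load('q.npy')
for tilt in (15,20,25,30,35):
  for yaw in (-.26,-.1,.1):
    o=[]
    for x in(-289,-250,-190):
        j,c=ik(U2W(q,(x,45,65))[0],Rg(yaw,np.radians(tilt)),np.array([.8,.4,2,-.5,.8,0])); o+=[round(j[3],2),round(j[4],2),round(j[5],2),round(c,3)]
    print(tilt,yaw,o)
print('knob')
for sp in(0,1,1.8):
  for back in (0,60): print(ik(U2W(q,(-186-back*np.sin(A),-45,159+back*np.cos(A)))[0],Rt(q,sp),np.array([.6,.2,2,-.7,.8,sp])))
E
```

```text
15 -0.26 [np.float64(-0.46), np.float64(0.51), np.float64(-0.2), np.float64(0.0), np.float64(-0.43), np.float64(0.51), np.float64(-0.29), np.float64(0.0), np.float64(-0.39), np.float64(0.53), np.float64(-0.43), np.float64(0.0)]
15 -0.1 [np.float64(-0.44), np.float64(0.46), np.float64(-0.39), np.float64(0.0), np.float64(-0.4), np.float64(0.46), np.float64(-0.49), np.float64(0.0), np.float64(-0.34), np.float64(0.48), np.float64(-0.64), np.float64(0.0)]
15 0.1 [np.float64(-0.37), np.float64(0.4), np.float64(-0.66), np.float64(0.0), np.float64(-0.32), np.float64(0.41), np.float64(-0.78), np.float64(0.0), np.float64(-0.25), np.float64(0.43), np.float64(-0.93), np.float64(0.0)]
20 -0.26 [np.float64(-0.68), np.float64(0.49), np.float64(0.05), np.float64(0.0), np.float64(-0.65), np.float64(0.48), np.float64(-0.05), np.float64(0.0), np.float64(-0.6), np.float64(0.48), np.float64(-0.2), np.float64(0.0)]
20 -0.1 [np.float64(-0.69), np.float64(0.41), np.float64(-0.11), np.float64(0.0), np.float64(-0.65), np.float64(0.41), np.float64(-0.22), np.float64(0.0), np.float64(-0.57), np.float64(0.41), n
[... 2384 characters left out ...]
.23625259]), np.float64(1.64700660093097e-28))
(array([ 0.66194851,  0.09704452,  2.24403576, -0.92200698,  0.61067452,
        0.07681427]), np.float64(3.8939160357840674e-28))
(array([ 0.59177588,  0.22875205,  2.24071145, -1.10976062,  0.50268014,
        1.23625259]), np.float64(1.811192128689982e-28))
(array([ 0.66194851,  0.09704452,  2.24403576, -0.92200698,  0.61067452,
        1.07681427]), np.float64(3.1302957521166124e-28))
(array([ 0.59177588,  0.22875205,  2.24071145, -1.10976062,  0.50268014,
        2.03625259]), np.float64(1.6197370127828544e-28))
(array([ 0.66194851,  0.09704452,  2.24403576, -0.92200698,  0.61067452,
        1.87681427]), np.float64(1.9681681423322365e-28))
```

Run:
```python
from h import *
q=np.load('q.npy'); rows(U2W(q,(-275,45,69))[0],Rg(q[2],np.radians(22)))
```

```text
3 rows
([-4.8, -1.2, 10.1], [0.0636, -0.0354, 0.0812])
([-4.5, -0.1, 10.3], [0.0636, -0.0354, 0.0812])
([-4.1, 0.9, 10.4], [0.0636, -0.0354, 0.0812])
```

>>> apply_moves([
  {"linear": [-4.8, -1.2, 10.1], "delta_rot": [0.0636, -0.0354, 0.0812], "jaw": 1},
  {"linear": [-4.5, -0.1, 10.3], "delta_rot": [0.0636, -0.0354, 0.0812], "jaw": 1},
  {"linear": [-4.1, 0.9, 10.4], "delta_rot": [0.0636, -0.0354, 0.0812], "jaw": 1},
  {"linear": [0, 0, 0], "delta_rot": [0, 0, 0], "jaw": 1},
  {"linear": [0, 0, 0], "delta_rot": [0, 0, 0], "jaw": 1},
])

```text
clock: 3.5
eef_pos: [439.1, 280.6, 65.7]
ee_rot: [2.234, 1.714, 0.326]
ft_force: [0.9, -0.4, -0.3]
grip_width: 0.003
```

```bash
cat >> h.py <<'E'
def W2U(q,p):
    c,s=np.cos(q[2]),np.sin(q[2]); d=np.array(p)-[q[0],q[1],0]
    return np.array([c*d[0]+s*d[1],-s*d[0]+c*d[1],d[2]])
def st():
    q=np.load('q.npy'); s=arm.sense(); R=Ro.from_rotvec(s['ee_rot'])
    print('t',s['clock'],'unit',W2U(q,s['eef_pos']).round(1),'j',s['joint_positions'].round(2),'Fu',W2U([0,0,q[2]],s['ft_force']).round(2),'Tz_tool',R.inv().apply(s['wrist_torque']).round(3),'g',round(s['grip_width'],3))
    return s,R,q
E
python3 - <<'E'
from h import *
s,R,q=st(); c,sn=np.cos(q[2]),np.sin(q[2]); print('10mm fwd',R.inv().apply([10*c,10*sn,0]),R.as_matrix()[:,2])
E
```

```text
t 3.5 unit [-275.8   43.9   65.7] j [ 0.77  0.42  2.15 -0.75  0.49  0.12] Fu [ 0.99 -0.14 -0.33] Tz_tool [ 0.137  0.073 -0.04 ] g 0.003
10mm fwd [0.03032645 9.27494962 3.73823352] [ 0.359754   -0.10176759 -0.92748068]
```

>>> apply_moves([
  {"linear": [0, 9, 0], "delta_rot": [0, 0, 0], "jaw": 1},
  {"linear": [0, 9.27, 3.74], "delta_rot": [0, 0, 0], "jaw": 1},
  {"linear": [0, 4.64, 1.87], "delta_rot": [0, 0, 0], "jaw": 1},
  {"linear": [0, 4.64, 1.87], "delta_rot": [0, 0, 0], "jaw": 1},
  {"linear": [0, 4.64, 1.87], "delta_rot": [0, 0, 0], "jaw": 1},
  {"linear": [0, 4.64, 1.87], "delta_rot": [0, 0, 0], "jaw": 1},
  {"linear": [0, 4.64, 1.87], "delta_rot": [0, 0, 0], "jaw": 1},
])

```text
clock: 4.2
eef_pos: [480.6, 269.6, 67.9]
ee_rot: [2.235, 1.717, 0.323]
ft_force: [-1.8, -0.5, 1.0]
grip_width: 0.001
```

Run:
```python
from h import *
st()
```

```text
t 4.2 unit [-232.8   44.    67.9] j [ 0.69  0.44  2.1  -0.71  0.49 -0.01] Fu [-1.67 -0.91  1.04] Tz_tool [ 0.343 -0.062 -0.028] g 0.001
```

>>> apply_moves([
  {"linear": [0, 4.64, 1.87], "delta_rot": [0, 0, 0], "jaw": 1},
  {"linear": [0, 4.64, 1.87], "delta_rot": [0, 0, 0], "jaw": 1},
  {"linear": [0, 4.64, 1.87], "delta_rot": [0, 0, 0], "jaw": 1},
  {"linear": [0, 4.64, 1.87], "delta_rot": [0, 0, 0], "jaw": 1},
  {"linear": [0, 4.64, 1.87], "delta_rot": [0, 0, 0], "jaw": 1},
  {"linear": [0, 4.64, 1.87], "delta_rot": [0, 0, 0], "jaw": 1},
])

```text
clock: 4.8
eef_pos: [509.8, 261.8, 67.9]
ee_rot: [2.235, 1.717, 0.324]
ft_force: [-1.2, 1.1, 0.9]
grip_width: 0.0
```

Run:
```python
from h import *
st()
```

```text
t 4.8 unit [-202.7   43.9   67.9] j [ 0.64  0.46  2.06 -0.69  0.48 -0.08] Fu [-1.48  0.76  0.86] Tz_tool [ 0.383 -0.074  0.012] g 0.0
```

Continue in small steps until the detent force rises, passes and hits the stop.

>>> apply_moves([
  {"linear": [0, 2.8, 1.1], "delta_rot": [0, 0, 0], "jaw": 1},
  {"linear": [0, 2.8, 1.1], "delta_rot": [0, 0, 0], "jaw": 1},
])

```text
clock: 5.0
eef_pos: [515.2, 260.4, 67.8]
ee_rot: [2.235, 1.717, 0.323]
ft_force: [-7.5, 2.5, 2.6]
grip_width: 0.002
```

>>> apply_moves([
  {"linear": [0, 1.9, 0.7], "delta_rot": [0, 0, 0], "jaw": 1},
])

```text
clock: 5.1
eef_pos: [516.7, 259.9, 67.8]
ee_rot: [2.236, 1.717, 0.323]
ft_force: [-9.3, 3.4, 4.8]
grip_width: -0.003
```

>>> apply_moves([
  {"linear": [0, 1.9, 0.7], "delta_rot": [0, 0, 0], "jaw": 1},
])

```text
clock: 5.2
eef_pos: [518.4, 259.5, 67.8]
ee_rot: [2.236, 1.718, 0.323]
ft_force: [-8.8, 3.9, 3.2]
grip_width: 0.001
```

>>> apply_moves([
  {"linear": [0, 1.9, 0.7], "delta_rot": [0, 0, 0], "jaw": 1},
])

```text
clock: 5.3
eef_pos: [520.3, 259.0, 67.9]
ee_rot: [2.236, 1.718, 0.323]
ft_force: [-8.3, 3.9, 2.4]
grip_width: 0.003
```

>>> apply_moves([
  {"linear": [0, 1.9, 0.7], "delta_rot": [0, 0, 0], "jaw": 1},
])

```text
clock: 5.4
eef_pos: [522.4, 258.4, 68.0]
ee_rot: [2.235, 1.718, 0.323]
ft_force: [-5.5, 1.6, 0.5]
grip_width: -0.0
```

Past the crest; push on until the stop shows.

>>> apply_moves([
  {"linear": [0, 1.9, 0.7], "delta_rot": [0, 0, 0], "jaw": 1},
])

```text
clock: 5.5
eef_pos: [524.7, 257.8, 68.0]
ee_rot: [2.235, 1.718, 0.323]
ft_force: [-2.1, -0.7, -0.9]
grip_width: -0.001
```

>>> apply_moves([
  {"linear": [0, 1.9, 0.7], "delta_rot": [0, 0, 0], "jaw": 1},
])

```text
clock: 5.6
eef_pos: [525.7, 257.5, 67.8]
ee_rot: [2.237, 1.718, 0.322]
ft_force: [-24.7, 9.5, 11.5]
grip_width: -0.001
```

>>> apply_moves([
  {"linear": [0, 1.4, 0.6], "delta_rot": [0, 0, 0], "jaw": 1},
  {"linear": [0, 0, 0], "delta_rot": [0, 0, 0], "jaw": 1},
])

```text
clock: 5.8
eef_pos: [525.8, 257.4, 67.7]
ee_rot: [2.237, 1.718, 0.322]
ft_force: [-24.3, 9.1, 12.7]
grip_width: -0.004
```

Run:
```python
from h import *
s,R,q=st()
import copy
def mk(p,R_): return dict(eef_pos=p,ee_rot=Ro.from_matrix(R_).as_rotvec())
R0=R.as_matrix();a=U2W(q,(-255,44,70))[0];b=U2W(q,(-255,10,235))[0];c=U2W(q,(-232,-45,225))[0]
rows(a,R0); rows(b,R0,s=mk(a,R0)); rows(c,Rt(q),s=mk(b,R0))
```

```text
t 5.8 unit [-186.1   43.8   67.7] j [ 0.61  0.47  2.04 -0.66  0.48 -0.13] Fu [-25.87   2.56  12.73] Tz_tool [ 3.386  0.469 -0.032] g -0.004
2 rows
([-0.0, -31.6, -13.8], [0.0, 0.0, 0.0])
([-0.0, -31.6, -13.8], [0.0, 0.0, 0.0])
4 rows
([-8.7, 15.2, -38.3], [0.0, 0.0, 0.0])
([-8.7, 15.2, -38.3], [0.0, 0.0, 0.0])
([-8.7, 15.2, -38.3], [0.0, 0.0, 0.0])
([-8.7, 15.2, -38.3], [0.0, 0.0, 0.0])
2 rows
([-27.4, 8.8, 9.1], [-0.1167, 0.003, 0.0004])
([-27.5, 7.7, 9.9], [-0.1167, 0.003, 0.0004])
```

>>> apply_moves([
  {"linear": [0, -31.6, -13.8], "delta_rot": [0, 0, 0], "jaw": 1},
  {"linear": [0, -31.6, -13.8], "delta_rot": [0, 0, 0], "jaw": 0.5},
  {"linear": [-8.7, 15.2, -38.3], "delta_rot": [0, 0, 0], "jaw": 0},
  {"linear": [-8.7, 15.2, -38.3], "delta_rot": [0, 0, 0], "jaw": 0},
  {"linear": [-8.7, 15.2, -38.3], "delta_rot": [0, 0, 0], "jaw": 0},
  {"linear": [-8.7, 15.2, -38.3], "delta_rot": [0, 0, 0], "jaw": 0},
  {"linear": [-27.4, 8.8, 9.1], "delta_rot": [-0.1167, 0.003, 0.0004], "jaw": 0},
  {"linear": [-27.5, 7.7, 9.9], "delta_rot": [-0.1167, 0.003, 0.0004], "jaw": 0},
  {"linear": [0, 0, 0], "delta_rot": [0, 0, 0], "jaw": 0},
  {"linear": [0, 0, 0], "delta_rot": [0, 0, 0], "jaw": 0},
])

```text
clock: 6.8
eef_pos: [460.4, 185.6, 226.0]
ee_rot: [2.077, 1.596, 0.493]
ft_force: [-0.8, -0.1, -0.5]
grip_width: 1.0
```

Run:
```python
from h import *
s,R,q=st()
p=arm.camera_params('wrist');im=shot('wrist','w3')
np.save('w3_R.npy',p['R']);np.save('w3_t.npy',p['t'])
s35,c35=np.sin(A),np.cos(A)
print(proj(p,U2W(q,[(-186,-45,159),(-186-11*s35,-45,159+11*c35),(-140,-90,118),(-140,90,118)])))
cv2.imwrite('pics/w3.png',cv2.resize(im,None,fx=1.5,fy=1.5))
c=proj(p,U2W(q,[(-186,-45,159)]))[0].astype(int);print(c)
cv2.imwrite('pics/w3a.png',cv2.resize(im[c[1]-45:c[1]+45,c[0]-50:c[0]+50],None,fx=7,fy=7,interpolation=cv2.INTER_CUBIC))
```

```text
t 6.8 unit [-230.8  -42.4  226. ] j [ 0.68  0.06  2.23 -0.85  0.66  0.01] Fu [-0.71 -0.26 -0.53] Tz_tool [ 0.28   0.032 -0.042] g 1.0
[[252.45907138 203.74716325]
 [252.26892491 208.90095376]
 [209.73579071 195.67018498]
 [384.13573667 195.62781306]]
[252 203]
```

View pics/w3.png

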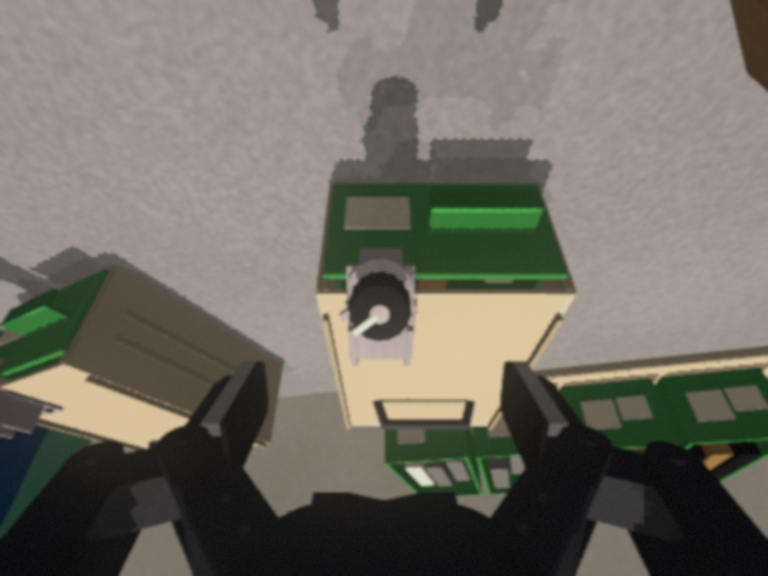

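View pics/w3a.png

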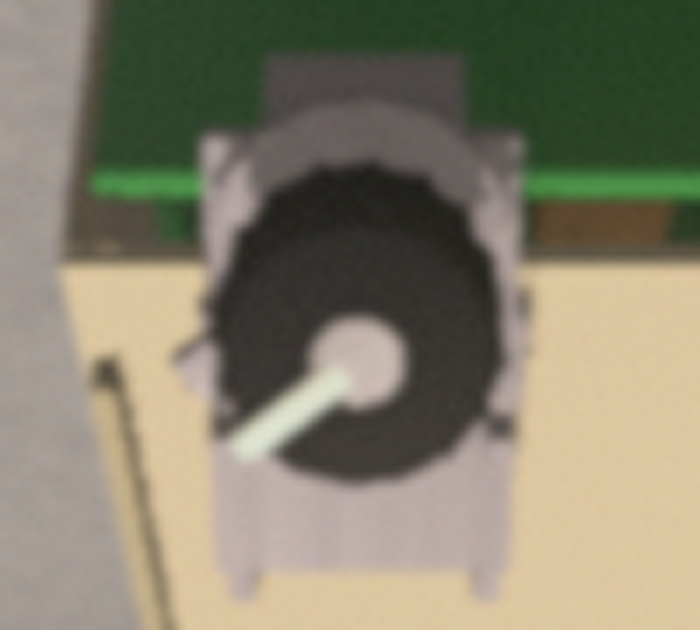

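Run:
```python
from h import *
q=np.load('q.npy');p=arm.camera_params('wrist')
for o in(0,5,10): print(o,(proj(p,U2W(q,[(-146-o,-86,107),(-146-o,86,107),(-172-o,70,67),(-172-o,-10,67)]))*1.5).round(1).tolist())
print((proj(p,U2W(q,[(-140,-90,118),(-140,90,118)]))*1.5).round(1).tolist())
s35,c35=np.sin(A),np.cos(A)
k0=proj(p,U2W(q,(-186-11*s35,-45,159+11*c35)))[0]
K=np.array((-186-11*s35,-45,159+11*c35))
for a in (.8,.85,.9,.95):
    d=proj(p,U2W(q,K+14*(np.cos(a)*np.array([c35,0,s35])+np.sin(a)*np.array([0,-1,0]))))[0]-k0
    print(a,np.degrees(np.arctan2(-d[0],d[1])))
print(np.degrees(np.arctan2(358-237,450-362)))
rows(U2W(q,(-186+.5,-44.5,159))[0],Rt(q))
rows(U2W(q,(-186-60*s35+.5,-44.5,159+60*c35))[0],Rt(q))
```

```text
0 [[319.4, 274.7], [567.7, 274.4], [542.6, 206.6], [428.4, 206.8]]
5 [[318.4, 270.2], [570.4, 269.8], [544.8, 201.2], [429.0, 201.3]]
10 [[317.5, 265.5], [573.1, 265.2], [547.1, 195.6], [429.7, 195.8]]
[[313.1, 292.7], [574.8, 292.3]]
0.8 47.68863587650894
0.85 50.547261493285944
0.9 53.38517764230133
0.95 56.20287010215425
53.9726266148964
2 rows
([-1.4, -0.6, 40.5], [-0.0044, 0.0007, -0.0004])
([-1.5, -0.8, 40.5], [-0.0044, 0.0007, -0.0004])
1 rows
([-3.0, -1.7, 21.0], [-0.0089, 0.0014, -0.0009])
```

>>> apply_moves([
  {"linear": [-1.4, -0.6, 39.5], "delta_rot": [-0.0044, 0.0007, -0.0004], "jaw": 0},
  {"linear": [-1.5, -0.8, 20], "delta_rot": [-0.0044, 0.0007, -0.0004], "jaw": 0},
  {"linear": [0, 0, 10], "delta_rot": [0, 0, 0], "jaw": 0},
  {"linear": [0, 0, 9], "delta_rot": [0, 0, 0], "jaw": 0},
  {"linear": [0, 0, 0], "delta_rot": [0, 0, 0], "jaw": 0},
])

```text
clock: 7.35
eef_pos: [503.2, 172.0, 160.1]
ee_rot: [2.071, 1.592, 0.5]
ft_force: [-0.1, 0.1, 0.5]
grip_width: 1.005
```

Run:
```python
from h import *
s,R,q=st()
rows(U2W(q,(-186-1.2+.5,-44.5,159+1.6))[0],Rt(q))
im=shot('wrist','w4')
cv2.imwrite('pics/w4.png',cv2.resize(im,None,fx=1.5,fy=1.5))
```

```text
t 7.35 unit [-186.   -44.5  160.1] j [ 0.59  0.23  2.24 -1.1   0.51  0.23] Fu [-0.16  0.1   0.47] Tz_tool [ 0.216 -0.036 -0.034] g 1.005
1 rows
([0.0, -0.3, -0.8], [-0.0002, 0.0015, -0.0002])
```

View pics/w4.png

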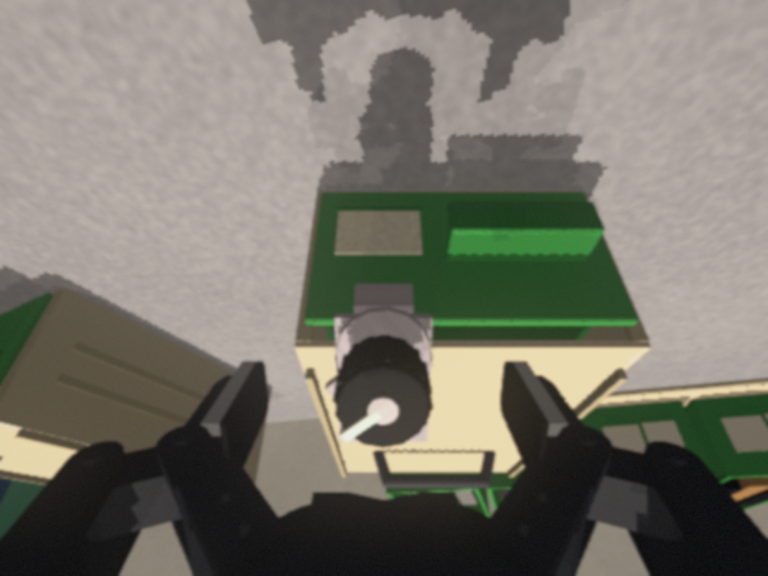

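>>> apply_moves([
  {"linear": [0, 0, 0], "delta_rot": [0, 0, 0], "jaw": 0.5},
  {"linear": [0, 0, 0], "delta_rot": [0, 0, 0], "jaw": 1},
  {"linear": [0, 0, 0], "delta_rot": [0, 0, 0], "jaw": 1},
  {"linear": [0, 0, 0], "delta_rot": [0, 0, 0], "jaw": 1},
  {"linear": [0, 0, 0], "delta_rot": [0, 0, 0], "jaw": 1},
], squeeze=80)

```text
clock: 7.9
eef_pos: [502.0, 171.8, 161.3]
ee_rot: [2.07, 1.592, 0.503]
ft_force: [-6.3, 0.9, 7.7]
grip_width: 0.351
```

Run:
```python
from h import *
s,R,q=st()
im=shot('wrist','w5')
cv2.imwrite('pics/w5.png',cv2.resize(im[200:350,150:350],None,fx=3.5,fy=3.5))
```

```text
t 7.9 unit [-187.1  -45.   161.3] j [ 0.59  0.22  2.24 -1.1   0.51  0.23] Fu [-6.3  -0.7   7.68] Tz_tool [ 0.413 -0.143 -0.011] g 0.351
```

View pics/w5.png

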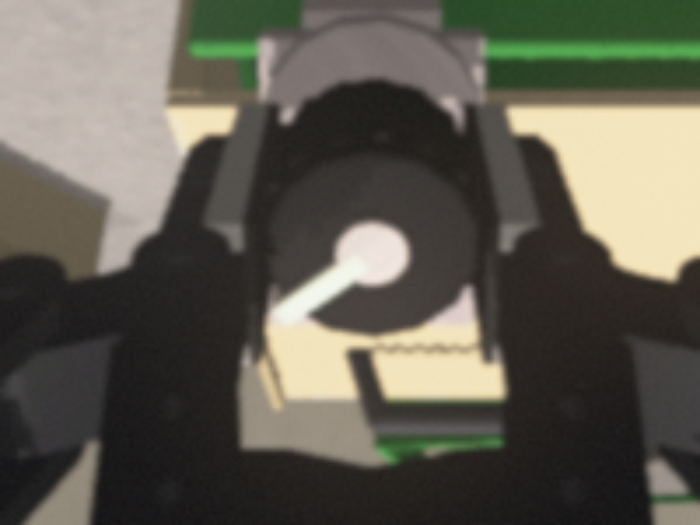

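>>> apply_moves([
  {"linear": [0, 0, 0], "delta_rot": [0, 0, 0.08], "jaw": 1},
  {"linear": [0, 0, 0], "delta_rot": [0, 0, 0.08], "jaw": 1},
  {"linear": [0, 0, 0], "delta_rot": [0, 0, 0.08], "jaw": 1},
  {"linear": [0, 0, 0], "delta_rot": [0, 0, 0.08], "jaw": 1},
  {"linear": [0, 0, 0], "delta_rot": [0, 0, 0.08], "jaw": 1},
  {"linear": [0, 0, 0], "delta_rot": [0, 0, 0], "jaw": 1},
])

```text
clock: 8.55
eef_pos: [502.0, 172.0, 161.4]
ee_rot: [2.399, 1.171, 0.638]
ft_force: [-6.7, 1.2, 8.6]
grip_width: 0.351
```

```bash
cat >> h.py <<'E'
def spin():
    s,R,q=st()
    print('spin',(Ro.from_matrix(Rt(q)).inv()*R).as_rotvec().round(3)); return s,R,q
E
python3 - <<'E'
from h import *
s,R,q=spin()
im=shot('wrist','w6')
cv2.imwrite('pics/w6.png',cv2.resize(im[200:350,150:350],None,fx=3.5,fy=3.5))
E
```

```text
t 8.55 unit [-187.1  -44.9  161.4] j [ 0.59  0.22  2.24 -1.1   0.51  0.63] Fu [-6.82 -0.55  8.63] Tz_tool [ 0.378 -0.263 -0.007] g 0.351
spin [-0.001  0.001  0.403]
```

View pics/w6.png

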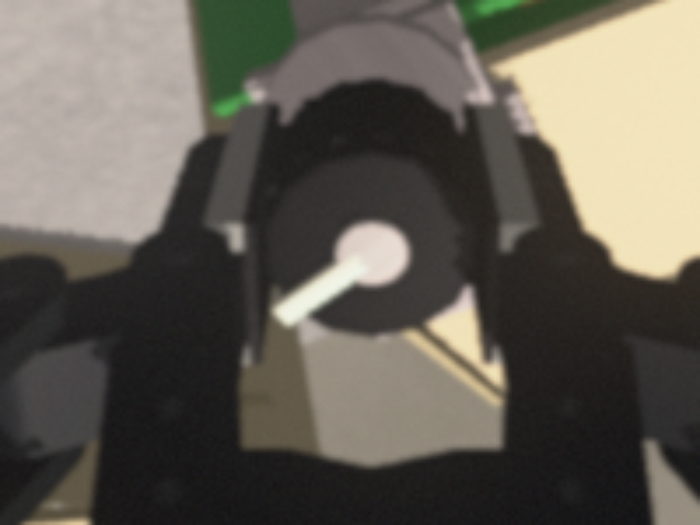

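>>> apply_moves([
  {"linear": [0, 0, 0], "delta_rot": [0, 0, 0.07], "jaw": 1},
  {"linear": [0, 0, 0], "delta_rot": [0, 0, 0.07], "jaw": 1},
  {"linear": [0, 0, 0], "delta_rot": [0, 0, 0.06], "jaw": 1},
])

```text
clock: 8.9
eef_pos: [502.0, 172.0, 161.4]
ee_rot: [2.536, 0.938, 0.699]
ft_force: [-7.0, 2.4, 7.3]
grip_width: 0.351
```

```bash
python3 -c "
from h import *
spin()"
```

```text
t 8.9 unit [-187.1  -44.8  161.4] j [ 0.59  0.22  2.24 -1.1   0.51  0.83] Fu [-7.36  0.49  7.3 ] Tz_tool [ 0.381 -0.261 -0.106] g 0.351
spin [-0.001  0.001  0.602]
```

>>> apply_moves([
  {"linear": [0, 0, 0], "delta_rot": [0, 0, 0.04], "jaw": 1},
])

```text
clock: 9.0
eef_pos: [502.0, 172.0, 161.4]
ee_rot: [2.561, 0.89, 0.711]
ft_force: [-5.2, 1.5, 6.8]
grip_width: 0.346
```

```bash
python3 -c "
from h import *
spin()"
```

```text
t 9.0 unit [-187.1  -44.8  161.4] j [ 0.59  0.22  2.24 -1.1   0.51  0.87] Fu [-5.38  0.11  6.78] Tz_tool [ 0.371 -0.234 -0.097] g 0.346
spin [-0.001  0.001  0.642]
```

>>> apply_moves([
  {"linear": [0, 0, 0], "delta_rot": [0, 0, 0.04], "jaw": 1},
])

```text
clock: 9.1
eef_pos: [502.0, 172.0, 161.3]
ee_rot: [2.585, 0.842, 0.722]
ft_force: [-5.7, 2.0, 7.1]
grip_width: 0.35
```

```bash
python3 -c "
from h import *
spin()"
```

```text
t 9.1 unit [-187.1  -44.8  161.3] j [ 0.59  0.22  2.24 -1.1   0.51  0.91] Fu [-6.    0.51  7.13] Tz_tool [ 0.387 -0.226 -0.108] g 0.35
spin [-0.001  0.001  0.681]
```

>>> apply_moves([
  {"linear": [0, 0, 0], "delta_rot": [0, 0, 0.04], "jaw": 1},
])

```text
clock: 9.2
eef_pos: [502.0, 172.0, 161.4]
ee_rot: [2.608, 0.793, 0.733]
ft_force: [-5.1, 2.1, 7.0]
grip_width: 0.349
```

```bash
python3 -c "
from h import *
spin()"
```

```text
t 9.2 unit [-187.1  -44.8  161.4] j [ 0.59  0.22  2.24 -1.1   0.51  0.95] Fu [-5.46  0.73  7.04] Tz_tool [ 0.374 -0.327 -0.418] g 0.349
spin [-0.001  0.001  0.721]
```

>>> apply_moves([
  {"linear": [0, 0, 0], "delta_rot": [0, 0, 0.04], "jaw": 1},
  {"linear": [0, 0, 0], "delta_rot": [0, 0, 0.04], "jaw": 1},
])

```text
clock: 9.4
eef_pos: [502.0, 172.0, 161.3]
ee_rot: [2.653, 0.693, 0.755]
ft_force: [-5.3, 1.7, 7.3]
grip_width: 0.351
```

```bash
python3 -c "
from h import *
spin()"
```

```text
t 9.4 unit [-187.1  -44.8  161.3] j [ 0.59  0.22  2.24 -1.1   0.51  1.03] Fu [-5.53  0.26  7.27] Tz_tool [ 0.33  -0.322 -0.392] g 0.351
spin [-0.001  0.001  0.8  ]
```

>>> apply_moves([
  {"linear": [0, 0, 0], "delta_rot": [0, 0, 0.04], "jaw": 1},
  {"linear": [0, 0, 0], "delta_rot": [0, 0, 0.04], "jaw": 1},
  {"linear": [0, 0, 0], "delta_rot": [0, 0, 0], "jaw": 1},
])

```text
clock: 9.7
eef_pos: [502.1, 172.1, 161.4]
ee_rot: [2.695, 0.59, 0.776]
ft_force: [-5.6, 2.6, 7.6]
grip_width: 0.35
```

Run:
```python
from h import *
s,R,q=spin()
im=shot('wrist','w7')
cv2.imwrite('pics/w7.png',cv2.resize(im[200:350,150:350],None,fx=3.5,fy=3.5))
```

```text
t 9.7 unit [-187.1  -44.7  161.4] j [ 0.59  0.22  2.24 -1.1   0.51  1.11] Fu [-6.07  1.08  7.57] Tz_tool [ 0.292 -0.253 -0.065] g 0.35
spin [-0.001  0.001  0.881]
```

View pics/w7.png

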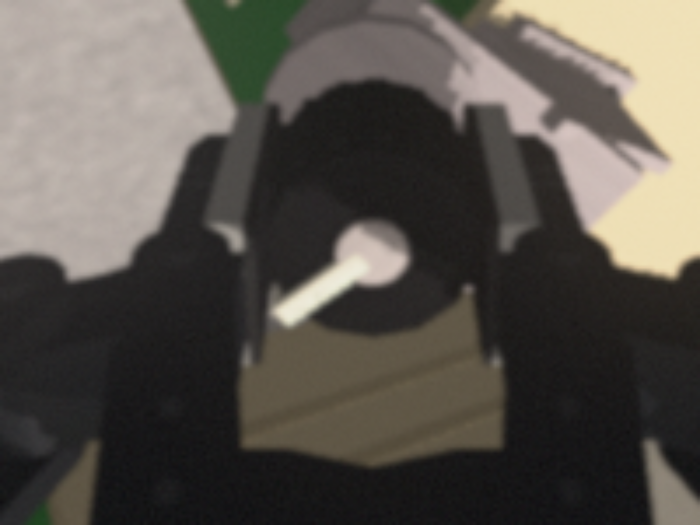

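>>> apply_moves([
  {"linear": [0, 0, 0], "delta_rot": [0, 0, 0], "jaw": 0.5},
  {"linear": [0, 0, 0], "delta_rot": [0, 0, 0], "jaw": 0.3},
  {"linear": [0, 0, 0], "delta_rot": [0, 0, 0], "jaw": 0.2},
  {"linear": [0, 0, 0], "delta_rot": [0, 0, 0], "jaw": 0.2},
])

```text
clock: 10.15
eef_pos: [502.0, 171.4, 160.6]
ee_rot: [2.694, 0.59, 0.773]
ft_force: [-0.2, 0.2, -0.1]
grip_width: 0.796
```

>>> apply_moves([
  {"linear": [0, 0, -15], "delta_rot": [0, 0, 0], "jaw": 0.2},
  {"linear": [0, 0, -30], "delta_rot": [0, 0, 0], "jaw": 0},
  {"linear": [0, 0, -35], "delta_rot": [0, 0, -0.1], "jaw": 0},
  {"linear": [0, 0, 0], "delta_rot": [0, 0, -0.14], "jaw": 0},
  {"linear": [0, 0, 0], "delta_rot": [0, 0, -0.14], "jaw": 0},
  {"linear": [0, 0, 0], "delta_rot": [0, 0, -0.14], "jaw": 0},
  {"linear": [0, 0, 0], "delta_rot": [0, 0, -0.14], "jaw": 0},
  {"linear": [0, 0, 0], "delta_rot": [0, 0, -0.14], "jaw": 0},
  {"linear": [0, 0, 0], "delta_rot": [0, 0, -0.08], "jaw": 0},
  {"linear": [0, 0, 0], "delta_rot": [0, 0, 0], "jaw": 0},
])

```text
clock: 11.15
eef_pos: [457.6, 183.2, 226.1]
ee_rot: [2.069, 1.593, 0.501]
ft_force: [-0.1, 0.4, 0.5]
grip_width: 1.001
```

Run:
```python
from h import *
s,R,q=spin()
p=arm.camera_params('wrist');im=shot('wrist','w8')
s35,c35=np.sin(A),np.cos(A)
K=np.array((-186-11*s35,-45,159+11*c35)); k0=proj(p,U2W(q,K))[0]; E=np.array((-186+26*s35,-45,159-26*c35))
print(k0)
for a in (1.5,1.6,1.7,1.8,1.9,2):
    u=(np.cos(a)*np.array([c35,0,s35])+np.sin(a)*np.array([0,-1,0]))
    d=proj(p,U2W(q,K+14*u))[0]-k0
    print(a,np.degrees(np.arctan2(-d[0],d[1])).round(1),'ear',((proj(p,U2W(q,E+30*u))[0]-k0.astype(int)+[50,45])*7).round(0))
print((proj(p,U2W(q,[(-146,-86,107),(-146,86,107),(-172,70,67)]))*1.5).round(1))
c=k0.astype(int)
cv2.imwrite('pics/w8.png',cv2.resize(im,None,fx=1.5,fy=1.5))
cv2.imwrite('pics/w8a.png',cv2.resize(im[c[1]-45:c[1]+45,c[0]-50:c[0]+50],None,fx=7,fy=7,interpolation=cv2.INTER_CUBIC))
```

```text
t 11.15 unit [-233.   -45.4  226.1] j [ 0.69  0.05  2.24 -0.87  0.66  0.03] Fu [-0.17  0.39  0.45] Tz_tool [ 0.272  0.001 -0.025] g 1.001
spin [-0.001 -0.001 -0.001]
[256.07501537 209.51400822]
1.5 86.3 ear [119. 222.]
1.6 91.6 ear [118. 200.]
1.7 96.9 ear [119. 178.]
1.8 102.2 ear [122. 157.]
1.9 107.6 ear [128. 135.]
2 113.0 ear [136. 114.]
[[325.2 275.3]
 [572.2 275.6]
 [547.6 207.9]]
```

View pics/w8.png

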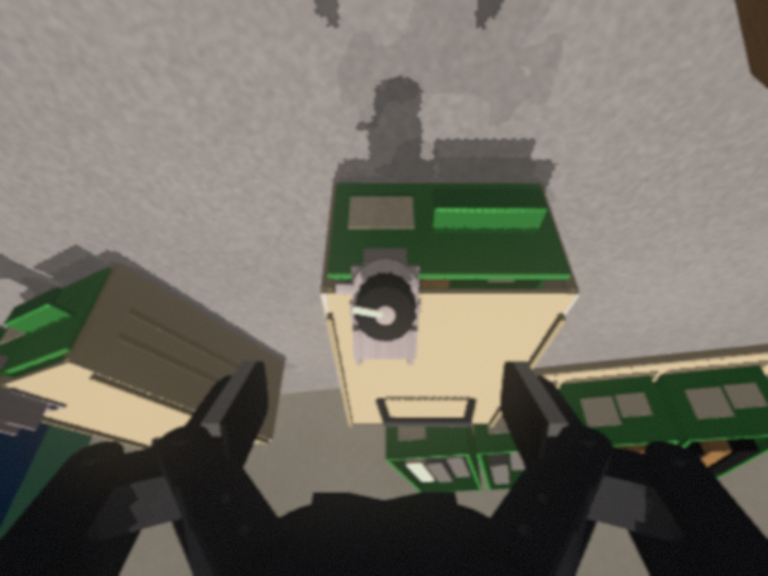

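View pics/w8a.png

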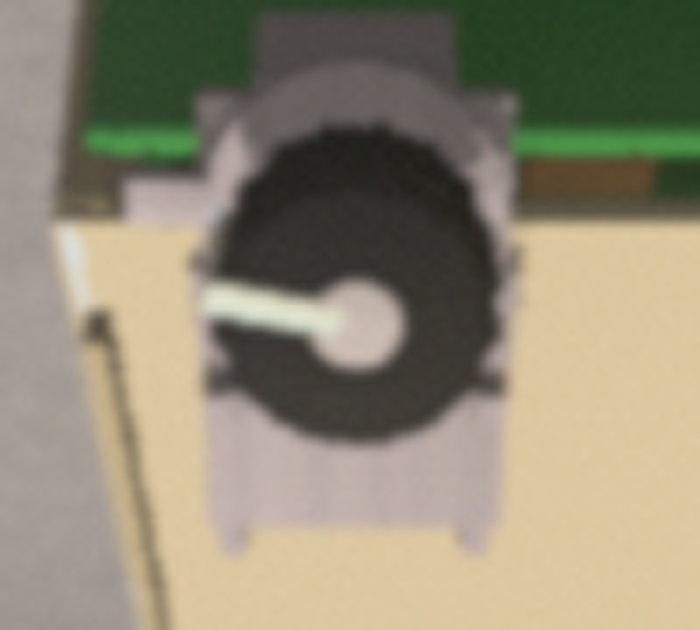

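```bash
python3 -c "
from station import arm
print(arm.finish_job())"
```

```text
the job is handed in; nothing more can be done
None
```

The job is handed in. The kit drawer is home in its detent and clamped, and the robot has let go and backed away. The handover gave no verdict, so these are my own checks.

- **Drawer:** I pushed it with the shut fingertips. The force rose to about 10 N at the detent, dropped as it snapped in, then rose to about 26 N at the stop. In the last wrist picture the drawer's front edge is within a pixel of where it should be when home.
- **Clamp:** I turned the knob 0.88 rad clockwise. The torque stayed near 0.1 N m until about 0.72 rad, then jumped to about 0.4 N m as the clutch began to slip. The ear reads about 1.60 rad and the white line about 1.76 rad, so the slip is about 0.16 rad (allowed: 0.05 to 0.53).
- **At the end:** the jaws are open, about 80 mm clear of the knob, and the wrist force is near zero.
- **Trouble on the way:** at the first tilt near the drawer pull, joint 4 came up against its range (-1.295 of -1.3). The tool ended about 30 mm too high, in free space. I carried on with a flatter tilt of 22 degrees.
- **Not measured:** I did not check the other unit, carton, bin or screwdriver again afterwards. The arm did not go near them.

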